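# Pull the clogged filter plate of a fume extractor and show it to the magnifier

## Robot

A 6-joint arm with a two-finger parallel gripper is mounted at the origin on the work surface. World frame = base frame: x ahead of the robot, y to its left, z up, the work surface at z = 0. Lengths are in m, angles in degrees, forces in N, time in s.
With the tool pointing down it reaches from about 0.4 to 0.825 m from the base axis. Payload 7 kg.
Tool frame: the origin (TCP) lies between the finger pads; the fingertips stand 19 mm ahead of it and the grasp point (between the pads) is the TCP (r.finger_overhang is the distance from the TCP to the fingertips, in m); z points along the fingers, y is the direction in which the jaws open and shut (so a half turn about z gives the same grasp; the last joint's range is limited). The gripper opens to 88 mm and grips with 3 to 60 N. Pads are 19 mm wide; open, the fingers measure 130 mm over their backs; the gripper's body (78 mm by 193 mm) begins 47 mm behind the grasp point.
Start: joints at [-48.524, 20.546, 0.682, 0, -70.136, -16.507], TCP at [0.285, -0.612, 0.246] pointing down, gripper open.
Joint ranges: [-176.03, 176.03], [-82.01, 121.73], [-58.28, 71.71], [-173.87, 95.51], [-174.79, -0.11], [-173.66, 173.66]. Speed limits (degrees/s): [136.94, 136.94, 172.46, 180, 180, 180].

## Interface

Orientations are given as [roll, pitch, yaw] about the fixed x, y, z axes, in that order (R = Rz(yaw) Ry(pitch) Rx(roll)).
In Python, from plant import r, optics gives the robot as it stands. The module is installed in compiled form; this text tells all that it offers.
- The arm moves only by the tool step_arm, never from a script. Its argument "increments" is a list of rows, each an object of numbers: "tx", "ty", "tz": the shift along the world's x, y, z in mm; "ax", "ay", "az": the turn, a rotation vector about the world's x, y, z in degrees; "claw": the gripper command: -1 is shut, 1 is fully open, values between are in proportion. In form: [{"tx": .., "ty": .., "tz": .., "ax": .., "ay": .., "az": .., "claw": ..}, ...]. A call has 1 to 12 rows; each row shifts and turns the commanded pose from where the row before left it; what a row does not reach is not made up. A row lasts 1/10 s, in which the tool goes at most 50 mm and 8.59 degrees, less where a joint would pass 70% of its speed; a pose out of reach is approached as far as the arm can. A call with a gripper value outside its range is refused whole. The fingers move at their own pace and stop on an object; "newtons" is the grip in N (left out, the last holds). Time passes only in rows, so rows that do not move let the fingers close. It gives the time, the measured TCP pose, the force and the opening at its end, in the units of the state.
- r.get_state(): the state, without advancing time (a new reading comes with each control period).
- optics.capture(name): name is "scene" or "top" or "wrist"; returns a dict with "image" (400x640x3 uint8, blue, green, red), "depth" (400x640 float32, m along the optical axis (not along the pixel's ray), 0 where there is no reading), "fx", "fy", "cx", "cy" (pixels), "R" (3x3) and "t" (3): a world point X has camera coordinates R X + t. Camera axes: x right, y down, z forward; pixel columns grow to the right and rows downward; lengths in m; the calibration is good to about 2 mm. The wrist camera is an equidistant fisheye: a pixel r from the principal point sees the ray r / f radians off the axis. A picture is of the moment at which its call begins.
- r.close_job(): hands the job in, once; it reports no verdict.
The state is a dict: "time_s": time; "joints": joint angles; "qd": joint speeds; "joint_torque": joint torques, N m; "tcp_pos": TCP position; "eef_rot": TCP orientation; "contact_force": force on the tool from outside, world axes, zero at the start; "moment": the same for the moment, N m; "gripper_width": finger opening in m.
Only numpy, scipy, OpenCV 4.12 (cv2) and the standard library are available. Lean on these libraries where they do the work, as an engineer would, in place of code of your own. Each camera call takes 0.05 s, during which the arm holds its last target. There are 200 camera calls.

## Task

One of the fume extractor's two bays has its clogging indicator popped up: lift that bay's flap upright and leave it standing open, draw the filter plate out by its tab, and hold it up to the lit side of the magnifier, about 9 cm from the lens, upright, centred on the lens and with its broad face square to it, clear of the magnifier and the extractor. Finish while still holding it there in the gripper: do not put it down or let go. Leave the other bay's flap shut and its filter in place, and do not disturb the other things on the bench.

Things in the scene. Friction and masses are not known exactly. Their poses are not given: they have to be found in the camera images.
- housing: grey filter housing of the bench fume extractor, fixed. Origin under its centre; x points away from its front (switch side), y to its left, z up. Body x -115 to 95, y +-120, rim 120 high; low blower drum behind it, x 96 to 188, with a pipe stub to x 225, 102 high. Two equal bays side by side, centred at y = +58 (left) and -58 (right), each under its own hinged flap
- pin_up: raised pop-up clogging indicator (that filter needs looking at): white piston 15 across standing up out of a black bezel 24 across, top 24 above the housing's rim. Origin at the bezel's underside. At one front corner of the housing, x = -98, y = +98 (marks the left bay) or -98 (marks the right bay)
- pin_down: the other indicator, same bezel (4 high) with its piston sunk out of sight in it, at the other front corner: that bay's filter is good
- flap_left (a joint): angle of the left flap: 0 shut, 1.57 upright, stop at 1.92; starts 0 to 0.06. Aluminium plate 144 x 104 x 4, hinged along the housing's y at its far edge, opens up and away from the front. A stiff friction hinge holds it wherever it is left; about 3 N at its handle moves it
- flap_left_handle (a point): middle of the left flap's handle: a round steel bar 8 thick, 70 long along the housing's y, its axis 32 above the flap's lower face (24 clear under the bar), 128 from the hinge, 16 in from the flap's near edge
- flap_left_hinge (a point): middle of the left flap's hinge line (along the housing's y), on the flap's lower face, 120 above the bench
- bay_left (a point): centre of the left bay's slot, at the deck 85 above the bench; axes as the housing's. The open well above the deck is 132 (x) by 96 (y) and 35 deep; the slot in the deck is 116 (x) by 30 (y), its floor 70 below the deck
- filter_left: filter plate standing in the left bay's slot under the flap, 3 play all round, drawn straight up: aluminium frame, pleated faces looking along its y; 110 (x, along the housing's x) x 24 (y) x 70 high, 0.13 to 0.3 kg. Black pull tab upright on the middle of its top edge, 50 (x) x 10 (y), from 70 to 100 above the origin. Origin at the centre of its underside
- filter_left_mid (a point): middle of the left filter plate, 35 above its underside
- flap_right (a joint): angle of the right flap: 0 shut, 1.57 upright, stop at 1.92; starts 0 to 0.06. Aluminium plate 144 x 104 x 4, hinged along the housing's y at its far edge, opens up and away from the front. A stiff friction hinge holds it wherever it is left; about 3 N at its handle moves it
- flap_right_handle (a point): middle of the right flap's handle: a round steel bar 8 thick, 70 long along the housing's y, its axis 32 above the flap's lower face (24 clear under the bar), 128 from the hinge, 16 in from the flap's near edge
- flap_right_hinge (a point): middle of the right flap's hinge line (along the housing's y), on the flap's lower face, 120 above the bench
- bay_right (a point): centre of the right bay's slot, at the deck 85 above the bench; axes as the housing's. The open well above the deck is 132 (x) by 96 (y) and 35 deep; the slot in the deck is 116 (x) by 30 (y), its floor 70 below the deck
- filter_right: filter plate standing in the right bay's slot under the flap, 3 play all round, drawn straight up: aluminium frame, pleated faces looking along its y; 110 (x, along the housing's x) x 24 (y) x 70 high, 0.13 to 0.3 kg. Black pull tab upright on the middle of its top edge, 50 (x) x 10 (y), from 70 to 100 above the origin. Origin at the centre of its underside
- filter_right_mid (a point): middle of the right filter plate, 35 above its underside
- magnifier: bench magnifier with ring light, fixed: round base 120 across, 18 high, post, white lens ring 134 across and 24 thick standing upright, lens centre 200 above the bench. Origin under the base's centre; the lens axis is its x axis, the lit side looks to its -x (towards the robot's side of the bench)
- focus (a point): the viewing point: on the lens axis, 90 in front of the lens centre on its lit side, 200 above the bench; axes as the magnifier's (x through the lens)
- multimeter: orange hand-held multimeter lying flat, 90 x 185 x 38; leave alone
- board: green circuit board with components, 80 x 100 x 26; leave alone
- tape: roll of tape lying flat, 68 across, 19 high; leave alone
- flux_bottle: small clear upright bottle, 36 across, 75 high; leave alone
- spool: steel spool of solder standing on end, 62 across, 49 high; leave alone
- jar: clear round jar, 60 across, 60 high; leave alone
- screwdriver: screwdriver lying on the bench, 190 long; leave alone

How it is judged:
By the outcome, as a careful person would: the job done as asked, in the order asked, and still so for the second after the job is handed in, while the arm keeps its last pose, push and grip.
It also fails if it takes over 58 s, if anything falls off the work surface, if the arm or the gripper's body presses on something with over 40 N, if the wrist force passes 120 N, or if a joint passes its speed limit or range.

## Working session

There is one attempt and no reset: what is moved stays moved. The work goes in short steps, Python scripts to look and compute and a tool call to move; the robot and the scene stay as the last step left them, time stands still between calls to the robot, and variables do not carry over. Pictures are saved under pics/ and viewed, about 8 in all and at most 12, crops included, and the job is handed in when it is done.

Besides the shell and the picture viewer there is one more tool, called after "Call:" as name(argument=value, ...), one argument or row to a line, values as JSON. step_arm: Moves the arm, as the interface text tells. Its arguments: {"type":"object","properties":{"increments":{"type":"array","items":{"type":"object","properties":{"tx":{"type":"number"},"ty":{"type":"number"},"tz":{"type":"number"},"ax":{"type":"number"},"ay":{"type":"number"},"az":{"type":"number"},"claw":{"type":"number"}}}},"newtons":{"type":"number"}},"required":["increments"]}

```bash
mkdir -p pics; cat > h.py <<'E'
import numpy as np, cv2
from plant import r, optics
def cap(n,f=None):
    c=optics.capture(n)
    if f: cv2.imwrite('pics/'+f,c['image']); np.savez('pics/'+f+'.npz',**c)
    return c
def w(c,u,v,d=None):
    d=c['depth'][int(v),int(u)] if d is None else d
    return np.array(c['R']).T@(np.array([(u-c['cx'])/c['fx']*d,(v-c['cy'])/c['fy']*d,d])-np.array(c['t']))
E
python3 - <<'E'
from h import *
a=cap('scene','s0.png');b=cap('top','t0.png')
for c in(a,b): print(c['fx'],c['cx'],c['cy'],c['R'],c['t'],(c['depth']>0).mean())
print(r.get_state())
E
```

```text
375.72654268807423 321.2518498120162 194.3977967902093 [[ 0.80131906  0.59804577 -0.01513323]
 [ 0.35783233 -0.49942346 -0.78900712]
 [-0.47942026  0.62683129 -0.61419765]] [-0.40727495 -0.06634097  1.56637881] 0.99558984375
457.3271524115383 319.129252344496 207.67325177146083 [[-1.05388986e-03 -9.99999402e-01 -2.91300825e-04]
 [-9.81446019e-01  1.09018938e-03 -1.91735557e-01]
 [ 1.91735760e-01  8.38278760e-05 -9.81446581e-01]] [0.01760692 0.5100543  1.66671446] 0.99617578125
{'time_s': 0.1, 'joints': array([-4.85231362e+01,  2.05888226e+01,  6.41756831e-01, -1.74514922e-02,
       -7.01361403e+01, -1.65070760e+01]), 'qd': array([-0.12535364, -0.10767419,  0.174743  ,  0.03603143,  0.02745466,
       -0.03206687]), 'joint_torque': array([ 9.49620653e-05, -5.84162056e+01,  2.93753940e+01,  7.01555192e+00,
        1.01963634e-02, -2.87297269e-05]), 'tcp_pos': array([ 0.28476606, -0.61156537,  0.24472119]), 'eef_rot': array([ 1.79915561e+02, -7.91346631e-03, -1.55036148e+02]), 'contact_force': array([ 0.15724432, -0.10900618, -0.15288929]), 'moment': array([-0.02812745, -0.04349024, -0.00512109]), 'gripper_width': 0.08763068344515158}
```

View pics/s0.png

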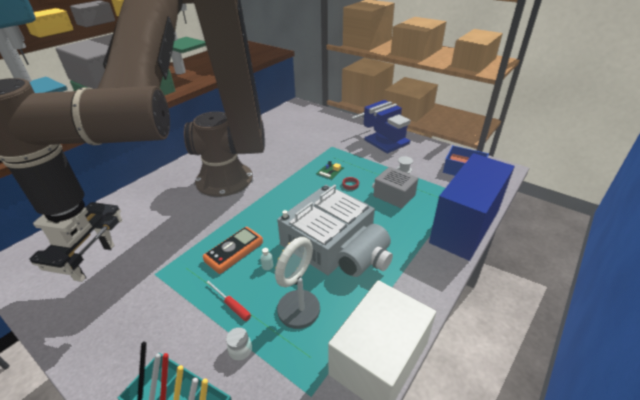

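View pics/t0.png

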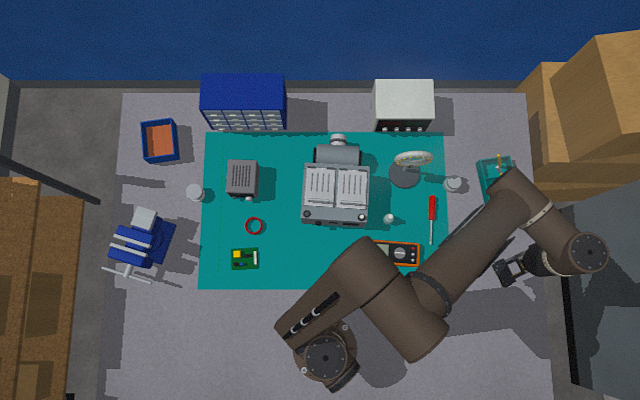

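The scene view shows the extractor around (325,225) and the magnifier ring at (294,262). In the top view they are at (336,195) and (412,158). Next I'll enlarge both regions.

```bash
python3 - <<'E'
import cv2,numpy as np
a=cv2.imread('pics/s0.png')[175:325,260:400];b=cv2.imread('pics/t0.png')[130:235,290:450]
A=cv2.resize(a,None,fx=4,fy=4,interpolation=cv2.INTER_CUBIC);B=cv2.resize(b,None,fx=5,fy=5,interpolation=cv2.INTER_CUBIC)
cv2.imwrite('pics/s1.png',A);cv2.imwrite('pics/t1.png',B)
E
```

```text
(no output)
```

View pics/s1.png

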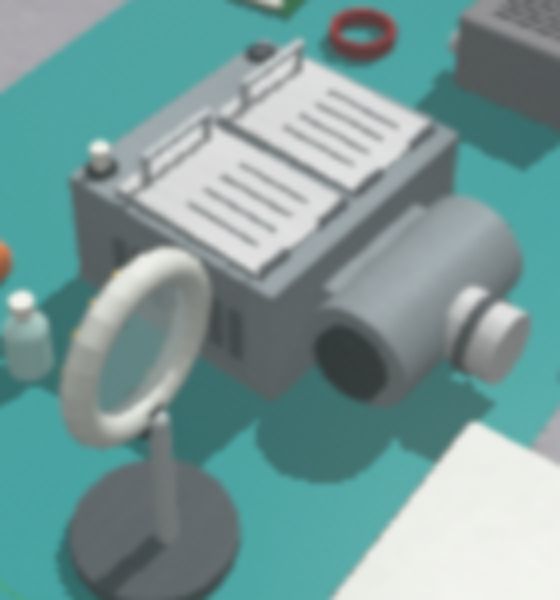

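View pics/t1.png

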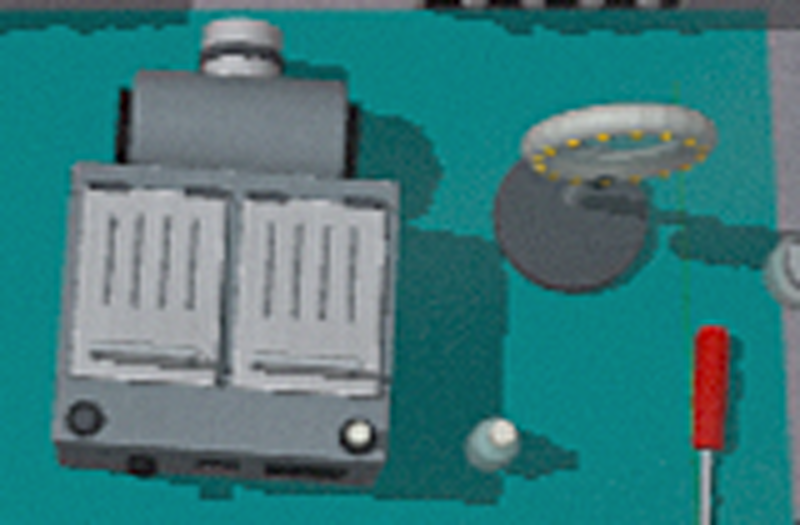

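Both crops agree. The raised white piston is at the right (-y) front corner: top crop (358,433), scene crop (100,155). So the right bay is the one to open. Next I'll fit the housing and magnifier poses from depth.

```bash
cat >> h.py <<'E'
def cloud(c,u0,u1,v0,v1):
    v,u=np.mgrid[v0:v1,u0:u1]; d=c['depth'][v0:v1,u0:u1]
    P=np.stack([(u-c['cx'])/c['fx']*d,(v-c['cy'])/c['fy']*d,d],-1)[d>0]
    return (P-np.array(c['t']))@np.array(c['R'])
E
python3 - <<'E'
from h import *
import math
T=dict(np.load('pics/t0.png.npz'));S=dict(np.load('pics/s0.png.npz'))
def wt(u,v): return w(T,290+u/5,130+v/5).round(4)
print('pin up',wt(358,433),'down',wt(85,418), 'flapR bar ends',wt(253,366),wt(363,372))
def ray(c,u,v):
    R=np.array(c['R']);t=np.array(c['t']);return -R.T@t,R.T@np.array([(u-c['cx'])/c['fx'],(v-c['cy'])/c['fy'],1])
def tri(p,q):
    o1,d1=ray(T,290+p[0]/5,130+p[1]/5);o2,d2=ray(S,260+q[0]/4,175+q[1]/4)
    A=np.stack([d1,-d2],1);s=np.linalg.lstsq(A,o2-o1,rcond=None)[0]
    a=o1+s[0]*d1;b=o2+s[1]*d2;return ((a+b)/2).round(4),round(np.linalg.norm(a-b),4)
print('tri pin top',tri((358,431),(100,149)),'down',tri((85,418),(261,52)))
print('bar ends R',tri((250,366),(147,168)),tri((365,372),(207,128)))
for n,c,bx in(('top',T,(298,375,155,232)),('scene',S,(270,385,180,275))):
    P=cloud(c,*bx); Q=P[(P[:,2]>.108)&(P[:,2]<.132)]
    rc=cv2.minAreaRect((Q[:,:2]*1000).astype(np.float32));print(n,rc,len(Q),np.median(Q[:,2]))
P=cloud(S,270,318,232,290);Q=P[(P[:,2]>.13)&(P[:,2]<.275)&(P[:,1]<-.12)]
m=np.median(Q,0);Q=Q[np.linalg.norm(Q-m,axis=1)<.1]
U,s,V=np.linalg.svd(Q-Q.mean(0),full_matrices=False);print('ring S',len(Q),Q.mean(0),Q.min(0),Q.max(0),V[2],s/len(Q)**.5)
P2=cloud(T,385,440,145,172);Q2=P2[(P2[:,2]>.13)&(P2[:,2]<.275)]
print('ring T',len(Q2),Q2.mean(0),Q2.min(0),Q2.max(0))
for q in(Q,Q2): print(cv2.minAreaRect((q[:,:2]*1000).astype(np.float32)))
B=P2=cloud(T,385,425,160,192);B=B[(B[:,2]>.010)&(B[:,2]<.026)];print('base',cv2.minEnclosingCircle((B[:,:2]*1000).astype(np.float32)))
E
```

```text
pin up [ 0.4605 -0.1334  0.1375] down [0.4756 0.0607 0.1149] flapR bar ends [ 0.5109 -0.0599  0.1285] [ 0.5068 -0.1388  0.1267]
tri pin top (array([ 0.4637, -0.1313,  0.1379]), np.float64(0.0055)) down (array([0.4771, 0.0627, 0.1199]), np.float64(0.0064))
bar ends R (array([ 0.4987, -0.0768,  0.1048]), np.float64(0.0492)) (array([ 0.5215, -0.1144,  0.1706]), np.float64(0.0638))
top ((575.1173095703125, -43.3720703125), (240.03463745117188, 248.55455017089844), 86.13743591308594) 3540 0.12264296031119695
scene ((560.1356811523438, -38.594329833984375), (244.15725708007812, 213.90916442871094), 86.16426849365234) 3295 0.12281929343582666
ring S 1316 [ 0.66468344 -0.31675267  0.20753204] [ 0.64583153 -0.37719236  0.1301754 ] [ 0.67948286 -0.24753949  0.26786528] [ 0.99936351 -0.00149369  0.03564201] [0.03763985 0.03311428 0.00434957]
ring T 503 [ 0.65199694 -0.31030223  0.21425626] [ 0.64027805 -0.37628678  0.13040056] [ 0.66875391 -0.24718227  0.27212774]
((664.1492919921875, -312.3971252441406), (129.75181579589844, 30.074634552001953), 85.06365203857422)
((655.1255493164062, -311.629150390625), (26.509632110595703, 129.062744140625), 1.6532446146011353)
base ((646.3895874023438, -321.1095275878906), 72.13367462158203)
```

The flagged bay is the right one. Housing pose is roughly (0.568, -0.041) with yaw about -4°, and the lens is roughly (0.658, -0.312). I'll move over the handle and check from there.

Call:
step_arm(
  increments=[
    {"tx": 12,"ty": 38,"tz": 20,"az": 5,"claw": 1},
    {"tx": 16,"ty": 42,"tz": 20,"az": 5},
    {"tx": 16,"ty": 42,"tz": 20,"az": 5},
    {"tx": 16,"ty": 42,"tz": 20,"az": 5},
    {"tx": 16,"ty": 42,"tz": 20,"az": 5},
    {"tx": 16,"ty": 42,"tz": 10,"az": 5},
    {"tx": 16,"ty": 42,"az": 5},
    {"tx": 16,"ty": 42,"az": 5},
    {"tx": 16,"ty": 42,"az": 5},
    {"tx": 16,"ty": 42,"az": 5},
    {"tx": 16,"ty": 42,"az": 5},
    {"tx": 16,"ty": 42,"az": 6},
  ],
  newtons=25,
)

```text
$.increments[0]: bad value
```

```bash
python3 - <<'E'
from h import *
c=cap('wrist','w0.png')
s=r.get_state();print(s['time_s'],s['tcp_pos'],s['eef_rot'],s['joints'].round(1))
print(c['fx'],c['cx'],c['cy'],c['R'],c['t'],'cam',-np.array(c['R']).T@np.array(c['t']),(c['depth']>0).mean())
E
```

```text
0.15 [ 0.28478194 -0.61160897  0.24484469] [ 1.79928005e+02 -8.66902698e-03 -1.55033551e+02] [-48.5  20.6   0.6  -0.  -70.1 -16.5]
309.70691628693146 319.62869543763776 206.1623891547559 [[-0.42204898  0.90657045  0.0021651 ]
 [ 0.86142663  0.40028597  0.31259447]
 [ 0.28252225  0.13379525 -0.94988421]] [ 0.67414215 -0.04039191  0.39270484] cam [ 0.20836782 -0.64753107  0.38419083] 0.99601953125
```

View pics/w0.png

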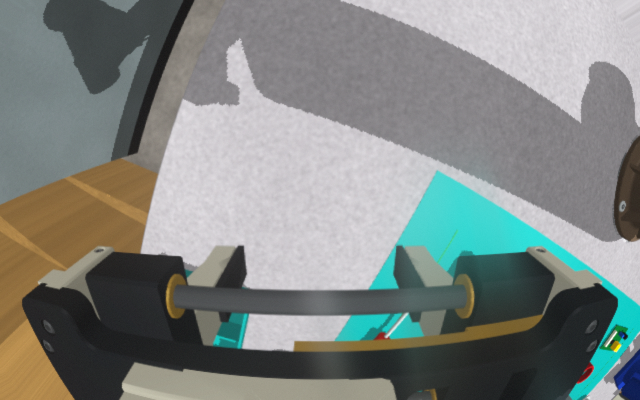

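The view shows only the bench and gripper; the move was refused for incomplete rows. I'll resend with all keys.

Call:
step_arm(
  increments=[
    {"tx": 12,"ty": 38,"tz": 20,"ax": 0,"ay": 0,"az": 5,"claw": 1},
    {"tx": 16,"ty": 42,"tz": 20,"ax": 0,"ay": 0,"az": 5,"claw": 1},
    {"tx": 16,"ty": 42,"tz": 20,"ax": 0,"ay": 0,"az": 5,"claw": 1},
    {"tx": 16,"ty": 42,"tz": 20,"ax": 0,"ay": 0,"az": 5,"claw": 1},
    {"tx": 16,"ty": 42,"tz": 20,"ax": 0,"ay": 0,"az": 5,"claw": 1},
    {"tx": 16,"ty": 42,"tz": 10,"ax": 0,"ay": 0,"az": 5,"claw": 1},
    {"tx": 16,"ty": 42,"tz": 0,"ax": 0,"ay": 0,"az": 5,"claw": 1},
    {"tx": 16,"ty": 42,"tz": 0,"ax": 0,"ay": 0,"az": 5,"claw": 1},
    {"tx": 16,"ty": 42,"tz": 0,"ax": 0,"ay": 0,"az": 5,"claw": 1},
    {"tx": 16,"ty": 42,"tz": 0,"ax": 0,"ay": 0,"az": 5,"claw": 1},
    {"tx": 16,"ty": 42,"tz": 0,"ax": 0,"ay": 0,"az": 5,"claw": 1},
    {"tx": 16,"ty": 42,"tz": 0,"ax": 0,"ay": 0,"az": 6,"claw": 1},
  ],
  newtons=25,
)

```text
time_s: 1.35
tcp_pos: [0.473, -0.11, 0.3557]
eef_rot: [-180.0, 0.0, -93.8]
contact_force: [0.8, -0.6, 0.6]
gripper_width: 0.0874
```

```bash
python3 - <<'E'
from h import *
c=cap('wrist','w1.png')
s=r.get_state();print(s['time_s'],s['tcp_pos'],s['eef_rot'],s['joints'].round(1))
E
```

```text
1.4 [ 0.47511263 -0.10576507  0.35527506] [-1.79951336e+02  8.82237273e-02 -9.32908299e+01] [ 10.6  -0.8 -11.5  -0.1 -79.3 -13.9]
```

View pics/w1.png

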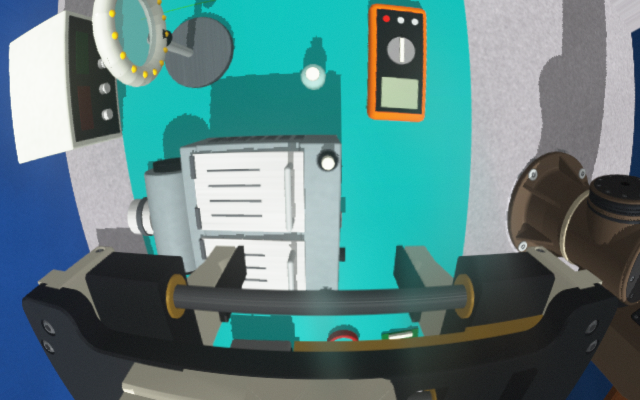

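The wrist view shows the raised pin at (328,160), the right flap's handle bar along x≈290 (rows 165–230), and the magnifier ring at (128,40). Next I'll take a metric fit from this near view.

```bash
cat >> h.py <<'E'
def wcloud(c,u0,u1,v0,v1):
    v,u=np.mgrid[v0:v1,u0:u1].astype(float); d=c['depth'][v0:v1,u0:u1]
    x=(u-c['cx'])/c['fx'];y=(v-c['cy'])/c['fy'];th=np.hypot(x,y)+1e-9;k=np.tan(th)/th
    P=np.stack([x*k*d,y*k*d,d],-1);m=(d>0)&(th<1.4)
    return (P[m]-np.array(c['t']))@np.array(c['R'])
E
cat > fit.py <<'E'
from h import *
from scipy.optimize import least_squares
def fit(c,bx):
    P=wcloud(c,*bx)
    b=P[(P[:,2]>.142)&(P[:,2]<.165)&(P[:,1]<-.05)&(P[:,1]>-.16)&(abs(P[:,0]-.51)<.025)]
    if len(b)>5:
        print('bar',len(b),b.mean(0).round(4),'z95',np.percentile(b[:,2],95).round(4),'y',b[:,1].min().round(4),b[:,1].max().round(4),'slope dx/dy',np.polyfit(b[:,1],b[:,0],1)[0].round(4))
    p=P[(P[:,2]>.132)&(np.hypot(P[:,0]-.462,P[:,1]+.132)<.02)]
    if len(p): print('pin',len(p),p.mean(0).round(4),p[:,2].max())
    Q=P[(P[:,2]>.11)&(P[:,2]<.135)&(P[:,0]>.4)&(P[:,0]<.72)&(P[:,1]>-.2)]
    if len(Q): print('rim x',np.percentile(Q[:,0],[.5,99.5]),'ymin',np.percentile(Q[:,1],.5),'z',np.median(Q[:,2]))
    R=P[(P[:,2]>.125)&(P[:,2]<.28)&(P[:,1]<-.23)&(abs(P[:,0]-.655)<.05)&(P[:,1]>-.4)]
    print('ring',len(R),R.mean(0).round(4),R.min(0).round(4),R.max(0).round(4))
    # torus-like ring model: front/outer surface; fit centre(x,y,z),yaw of cylinder shell R=.067 r_in, half thick .012
    def res(q):
        dx=R-q[:3];n=np.array([np.cos(q[3]),np.sin(q[3]),0]);a=dx@n;rho=np.linalg.norm(dx-np.outer(a,n),axis=1)
        ex=np.stack([abs(a)-.012,abs(rho-q[4])-(.067-q[4])],1)
        out=np.linalg.norm(np.maximum(ex,0),axis=1)+np.minimum(ex.max(1),0)
        return out
    s=least_squares(res,[.655,-.312,.2,0,.055],loss='soft_l1',f_scale=.002,bounds=([.6,-.4,.15,-.3,.045],[.7,-.2,.25,.3,.062]))
    print('ringfit',s.x.round(4),'yaw',np.degrees(s.x[3]).round(2),'rms',np.sqrt(np.mean(s.fun**2)).round(4))
    B=P[(P[:,2]>.012)&(P[:,2]<.024)&(abs(P[:,0]-.64)<.09)&(abs(P[:,1]+.32)<.09)]
    if len(B): print('base',len(B),cv2.minEnclosingCircle((B[:,:2]*1000).astype(np.float32)),cv2.minAreaRect((B[:,:2]*1000).astype(np.float32)))
if __name__=='__main__':
    c=dict(np.load('pics/w1.png.npz'));fit(c,(90,360,0,238))
E
python3 fit.py
```

```text
bar 447 [ 0.5112 -0.0966  0.1579] z95 0.16 y -0.1332 -0.0553 slope dx/dy 0.0687
pin 136 [ 0.4633 -0.1315  0.1434] 0.14643296734155287
rim x [0.44871505 0.65690466] ymin -0.16168288405940845 z 0.12485794576990808
ring 5462 [ 0.6523 -0.2942  0.2117] [ 0.6422 -0.3502  0.1277] [ 0.6666 -0.2426  0.2683]
ringfit [ 0.6638 -0.3098  0.1992  0.0732  0.045 ] yaw 4.19 rms 0.0043
base 3482 ((657.0526733398438, -309.14910888671875), 60.120452880859375) ((654.5980224609375, -308.363037109375), (119.23407745361328, 114.89556121826172), 67.05738830566406)
```

Call:
step_arm(
  increments=[
    {"tx": 18,"ty": 6,"tz": -40,"ax": 0,"ay": 0,"az": 0,"claw": 0},
    {"tx": 18,"ty": 4,"tz": -40,"ax": 0,"ay": 0,"az": 0,"claw": 0},
    {"tx": 0,"ty": 0,"tz": -30,"ax": 0,"ay": 0,"az": 0,"claw": 0},
    {"tx": 0,"ty": 0,"tz": 0,"ax": 0,"ay": 0,"az": 0,"claw": 0},
    {"tx": 0,"ty": 0,"tz": 0,"ax": 0,"ay": 0,"az": 0,"claw": 0},
  ],
)

```text
time_s: 1.9
tcp_pos: [0.509, -0.1022, 0.2462]
eef_rot: [180.0, -0.0, -94.0]
contact_force: [-0.3, 0.4, 0.4]
gripper_width: 0.0534
```

```bash
python3 - <<'E'
from fit import *
c=cap('wrist','w2.png')
s=r.get_state();print(s['time_s'],s['tcp_pos'],s['eef_rot'],s['joints'].round(1),s['gripper_width'])
fit(c,(0,360,0,238))
E
```

```text
1.95 [ 0.50961657 -0.10217115  0.24726796] [-1.79895412e+02 -2.15451023e-02 -9.40213728e+01] [ 10.4   5.7 -18.6   0.1 -65.5 -14.4] 0.049034147600392416
bar 640 [ 0.5101 -0.1117  0.1576] z95 0.1597 y -0.1329 -0.0855 slope dx/dy 0.0591
rim x [0.4739989  0.65537399] ymin -0.1626570114990526 z 0.1254025772600194
ring 5526 [ 0.6511 -0.2692  0.207 ] [ 0.6415 -0.3089  0.127 ] [ 0.6663 -0.2426  0.2609]
ringfit [ 0.6694 -0.31    0.2006  0.1937  0.045 ] yaw 11.1 rms 0.0028
base 4885 ((657.35693359375, -308.9023742675781), 60.21175765991211) ((659.8270874023438, -299.4776916503906), (98.80390167236328, 120.010498046875), 76.35298919677734)
```

Call:
step_arm(
  increments=[
    {"tx": 2,"ty": 4,"tz": -30,"ax": 0,"ay": 0,"az": 0,"claw": -0.2},
    {"tx": 0,"ty": 0,"tz": -30,"ax": 0,"ay": 0,"az": 0,"claw": -0.2},
    {"tx": 0,"ty": 0,"tz": -20,"ax": 0,"ay": 0,"az": 0,"claw": -0.2},
    {"tx": 0,"ty": 0,"tz": 0,"ax": 0,"ay": 0,"az": 0,"claw": -1},
    {"tx": 0,"ty": 0,"tz": 0,"ax": 0,"ay": 0,"az": 0,"claw": -1},
    {"tx": 0,"ty": 0,"tz": 0,"ax": 0,"ay": 0,"az": 0,"claw": -1},
    {"tx": 0,"ty": 0,"tz": 0,"ax": 0,"ay": 0,"az": 0,"claw": -1},
    {"tx": 0,"ty": 0,"tz": 0,"ax": 0,"ay": 0,"az": 0,"claw": -1},
  ],
)

```text
time_s: 2.75
tcp_pos: [0.5103, -0.0978, 0.1663]
eef_rot: [180.0, 0.0, -94.0]
contact_force: [-3.6, 1.2, 1.5]
gripper_width: 0.0068
```

```bash
python3 -c "
import numpy as np
p=np.radians(15.8+89.2*np.arange(19)/18);h=-131.9*np.cos(p);z=131.9*np.sin(p)
for a,b in zip(np.diff(h),np.diff(z)):print(round(a*.9976,1),round(-a*.0698,1),round(b,1))"
```

```text
3.6 -0.2 10.8
4.5 -0.3 10.5
5.4 -0.4 10.1
6.2 -0.4 9.5
7.0 -0.5 9.0
7.8 -0.5 8.3
8.5 -0.6 7.6
9.1 -0.6 6.9
9.6 -0.7 6.1
10.1 -0.7 5.2
10.5 -0.7 4.3
10.9 -0.8 3.4
11.1 -0.8 2.4
11.3 -0.8 1.4
11.4 -0.8 0.5
11.4 -0.8 -0.5
11.3 -0.8 -1.5
11.1 -0.8 -2.5
```

Call:
step_arm(
  increments=[
    {"tx": 3.6,"ty": -0.2,"tz": 10.8,"ax": 0,"ay": 0,"az": 0,"claw": -1},
    {"tx": 4.5,"ty": -0.3,"tz": 10.5,"ax": 0,"ay": 0,"az": 0,"claw": -1},
    {"tx": 5.4,"ty": -0.4,"tz": 10.1,"ax": 0,"ay": 0,"az": 0,"claw": -1},
    {"tx": 6.2,"ty": -0.4,"tz": 9.5,"ax": 0,"ay": 0,"az": 0,"claw": -1},
    {"tx": 7,"ty": -0.5,"tz": 9,"ax": 0,"ay": 0,"az": 0,"claw": -1},
    {"tx": 7.8,"ty": -0.5,"tz": 8.3,"ax": 0,"ay": 0,"az": 0,"claw": -1},
    {"tx": 0,"ty": 0,"tz": 0,"ax": 0,"ay": 0,"az": 0,"claw": -1},
  ],
  newtons=40,
)

```text
time_s: 3.45
tcp_pos: [0.5433, -0.1001, 0.226]
eef_rot: [179.7, -0.0, -94.0]
contact_force: [-16.7, 6.0, 16.3]
gripper_width: 0.0067
```

Call:
step_arm(
  increments=[
    {"tx": 6.5,"ty": 0,"tz": 9,"ax": 0,"ay": 0,"az": 0,"claw": -1},
    {"tx": 8.1,"ty": -0.3,"tz": 7.7,"ax": 0,"ay": 0,"az": 0,"claw": -1},
    {"tx": 9.1,"ty": -0.6,"tz": 6.5,"ax": 0,"ay": 0,"az": 0,"claw": -1},
    {"tx": 10.1,"ty": -0.7,"tz": 5.2,"ax": 0,"ay": 0,"az": 0,"claw": -1},
    {"tx": 10.5,"ty": -0.7,"tz": 4.3,"ax": 0,"ay": 0,"az": 0,"claw": -1},
    {"tx": 0,"ty": 0,"tz": 0,"ax": 0,"ay": 0,"az": 0,"claw": -1},
  ],
)

```text
time_s: 4.05
tcp_pos: [0.5922, -0.1033, 0.2591]
eef_rot: [-179.8, -0.1, -94.0]
contact_force: [-3.7, -2.7, 8.1]
gripper_width: 0.0061
```

Call:
step_arm(
  increments=[
    {"tx": 10.5,"ty": -0.5,"tz": 4.4,"ax": 0,"ay": 0,"az": 0,"claw": -1},
    {"tx": 11.1,"ty": -0.7,"tz": 2.6,"ax": 0,"ay": 0,"az": 0,"claw": -1},
    {"tx": 11.3,"ty": -0.8,"tz": 1.6,"ax": 0,"ay": 0,"az": 0,"claw": -1},
    {"tx": 11.4,"ty": -0.8,"tz": 0.6,"ax": 0,"ay": 0,"az": 0,"claw": -1},
    {"tx": 0,"ty": 0,"tz": 0,"ax": 0,"ay": 0,"az": 0,"claw": -1},
  ],
)

```text
time_s: 4.55
tcp_pos: [0.6369, -0.1064, 0.2674]
eef_rot: [-179.8, -0.1, -94.0]
contact_force: [0.7, -3.6, 3.7]
gripper_width: 0.0065
```

```bash
python3 - <<'E'
from h import *
a=cap('scene','s2.png')
cv2.imwrite('pics/s2c.png',cv2.resize(a['image'][120:320,200:420],None,fx=3,fy=3,interpolation=cv2.INTER_CUBIC))
E
```

```text
(no output)
```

View pics/s2c.png

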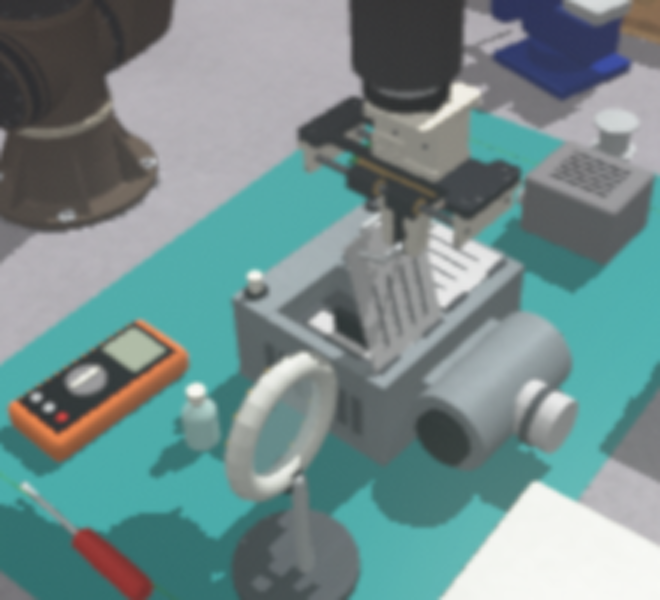

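The flap follows the grip and stands at about 75°. The well and slot in front of it are open. I'll continue to upright and then release gently.

Call:
step_arm(
  increments=[
    {"tx": 11.4,"ty": -0.6,"tz": -0.4,"ax": 0,"ay": 0,"az": 0,"claw": -1},
    {"tx": 11.3,"ty": -0.6,"tz": -1.4,"ax": 0,"ay": 0,"az": 0,"claw": -1},
    {"tx": 11.1,"ty": -0.7,"tz": -2.4,"ax": 0,"ay": 0,"az": 0,"claw": -1},
    {"tx": 0,"ty": 0,"tz": 0,"ax": 0,"ay": 0,"az": 0,"claw": -1},
  ],
)

```text
time_s: 5.0
tcp_pos: [0.6699, -0.1085, 0.2624]
eef_rot: [-179.8, -0.1, -94.0]
contact_force: [0.2, -6.1, 2.4]
gripper_width: 0.0062
```

Call:
step_arm(
  increments=[
    {"tx": 0,"ty": 0,"tz": 0,"ax": 0,"ay": 0,"az": 0,"claw": -0.73},
    {"tx": 0,"ty": 0,"tz": 0,"ax": 0,"ay": 0,"az": 0,"claw": -0.73},
    {"tx": 0,"ty": 0,"tz": 0,"ax": 0,"ay": 0,"az": 0,"claw": -0.73},
    {"tx": 0,"ty": 0,"tz": 10,"ax": 0,"ay": 0,"az": 0,"claw": -0.73},
    {"tx": 0,"ty": 0,"tz": 20,"ax": 0,"ay": 0,"az": 0,"claw": -0.73},
    {"tx": 0,"ty": 0,"tz": 30,"ax": 0,"ay": 0,"az": 0,"claw": -0.73},
    {"tx": 0,"ty": 0,"tz": 30,"ax": 0,"ay": 0,"az": 0,"claw": -0.73},
    {"tx": 0,"ty": 0,"tz": 0,"ax": 0,"ay": 0,"az": 0,"claw": -0.73},
  ],
)

```text
time_s: 5.8
tcp_pos: [0.6694, -0.1074, 0.3578]
eef_rot: [-179.5, -0.0, -94.0]
contact_force: [1.2, -0.6, 0.0]
gripper_width: 0.012
```

Call:
step_arm(
  increments=[
    {"tx": -10,"ty": 0,"tz": 0,"ax": 0,"ay": 0,"az": -8.2,"claw": -0.3},
    {"tx": -10,"ty": 1,"tz": 0,"ax": 0,"ay": 0,"az": -8.2,"claw": -0.3},
    {"tx": -10,"ty": 1,"tz": 0,"ax": 0,"ay": 0,"az": -8.2,"claw": -0.3},
    {"tx": -10,"ty": 1,"tz": 0,"ax": 0,"ay": 0,"az": -8.2,"claw": -0.3},
    {"tx": -10,"ty": 1,"tz": 0,"ax": 0,"ay": 0,"az": -8.2,"claw": -0.3},
    {"tx": -10,"ty": 1,"tz": 0,"ax": 0,"ay": 0,"az": -8.2,"claw": -0.3},
    {"tx": -10,"ty": 1,"tz": 0,"ax": 0,"ay": 0,"az": -8.2,"claw": -0.3},
    {"tx": -10,"ty": 1,"tz": -5,"ax": 0,"ay": 0,"az": -8.2,"claw": -0.3},
    {"tx": -10,"ty": 1,"tz": -10,"ax": 0,"ay": 0,"az": -8.2,"claw": -0.3},
    {"tx": -10,"ty": 0,"tz": -10,"ax": 0,"ay": 0,"az": -8.2,"claw": -0.3},
    {"tx": -5,"ty": 0,"tz": -10,"ax": 0,"ay": 0,"az": -8,"claw": -0.3},
    {"tx": 0,"ty": 0,"tz": 0,"ax": 0,"ay": 0,"az": 0,"claw": -0.3},
  ],
)

```text
time_s: 7.0
tcp_pos: [0.5617, -0.0989, 0.3161]
eef_rot: [180.0, -0.1, 175.9]
contact_force: [-1.0, 0.7, 0.1]
gripper_width: 0.0306
```

```bash
python3 - <<'E'
from h import *
c=cap('wrist','w3.png');cap('scene','s3.png')
s=r.get_state();print(s['time_s'],s['tcp_pos'],s['eef_rot'],s['joints'].round(1),s['gripper_width'])
E
```

```text
7.1 [ 0.56310253 -0.09914131  0.3172552 ] [-1.79996448e+02  4.90108391e-02  1.76225858e+02] [   9.6    8.6   -6.1    0.   -75.3 -103.4] 0.031203185364830837
```

View pics/w3.png

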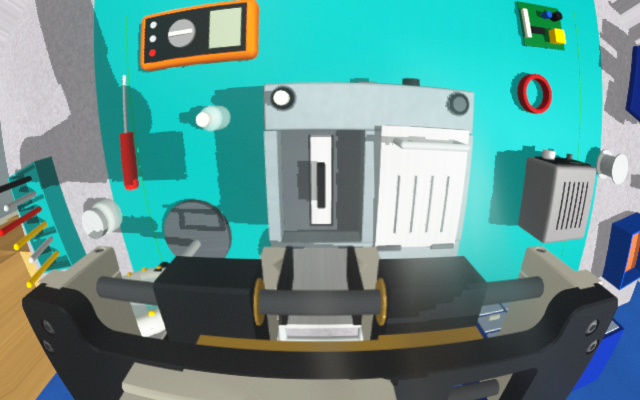

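The wrist view shows the filter plate at (320,180) with its black tab at columns 316–325, rows 160–208. The left flap is shut and the right flap is standing behind. Next I'll measure the tab and the flap angle.

```bash
python3 - <<'E'
from h import *
c=dict(np.load('pics/w3.png.npz'))
P=wcloud(c,300,342,130,236)
f=P[(P[:,2]>.078)&(P[:,2]<.098)]
t=P[(P[:,2]>.105)&(P[:,2]<.125)]
for n,q in(('frame',f),('tab',t)):
    print(n,len(q),np.median(q,0).round(4),cv2.minAreaRect((q[:,:2]*1000).astype(np.float32)) if len(q)>4 else '')
# pixel check
def px(u,v,z):
    x=(u-c['cx'])/c['fx'];y=(v-c['cy'])/c['fy'];th=np.hypot(x,y);d=np.array([x*np.tan(th)/th,y*np.tan(th)/th,1])
    R=np.array(c['R']);o=-R.T@c['t'];d=R.T@d;return (o+d*(z-o[2])/d[2]).round(4)
print(px(320,162,.118),px(321,207,.118))
S=dict(np.load('pics/s3.png.npz'))
Q=cloud(S,305,350,190,245);Q=Q[(Q[:,2]>.15)&(Q[:,2]<.235)&(abs(Q[:,0]-.645)<.04)&(Q[:,1]<-.06)&(Q[:,1]>-.15)]
m=Q.mean(0);Q=Q[abs(Q[:,0]-np.median(Q[:,0]))<.012]
A=np.c_[Q[:,1:],np.ones(len(Q))];k=np.linalg.lstsq(A,Q[:,0],rcond=None)[0];print('flap',len(Q),Q.mean(0),'dx/dy,dx/dz',k, 'theta',90+np.degrees(np.arctan(k[1])))
E
```

```text
frame 3538 [ 0.568  -0.097   0.0854] ((568.7279663085938, -97.87419891357422), (53.07644271850586, 130.40830993652344), 86.06792449951172)
tab 430 [ 0.5649 -0.0975  0.115 ] ((566.4373168945312, -97.66964721679688), (10.428656578063965, 50.63918685913086), 85.93806457519531)
[ 0.5369 -0.0961  0.118 ] [ 0.5891 -0.0987  0.118 ]
flap 392 [ 0.64378648 -0.10889167  0.19082807] dx/dy,dx/dz [ 0.06648374 -0.00925896  0.65279287] theta 89.46951604606433
```

Call:
step_arm(
  increments=[
    {"tx": 3,"ty": 1,"tz": -40,"ax": 0,"ay": 0,"az": 0,"claw": -0.3},
    {"tx": 0,"ty": 0,"tz": -45,"ax": 0,"ay": 0,"az": 0,"claw": -0.3},
    {"tx": 0,"ty": 0,"tz": -45,"ax": 0,"ay": 0,"az": 0,"claw": -0.3},
    {"tx": 0,"ty": 0,"tz": -30,"ax": 0,"ay": 0,"az": 0,"claw": -0.3},
    {"tx": 0,"ty": 0,"tz": -20,"ax": 0,"ay": 0,"az": 0,"claw": -0.3},
    {"tx": 0,"ty": 0,"tz": 0,"ax": 0,"ay": 0,"az": 0,"claw": -0.3},
    {"tx": 0,"ty": 0,"tz": 0,"ax": 0,"ay": 0,"az": 0,"claw": -0.3},
  ],
)

```text
time_s: 7.8
tcp_pos: [0.5668, -0.0982, 0.1373]
eef_rot: [-180.0, 0.0, 176.1]
contact_force: [0.3, 0.1, -0.0]
gripper_width: 0.0305
```

Call:
step_arm(
  increments=[
    {"tx": 0,"ty": 0.5,"tz": -15,"ax": 0,"ay": 0,"az": 0,"claw": -0.3},
    {"tx": 0,"ty": 0,"tz": -14,"ax": 0,"ay": 0,"az": 0,"claw": -0.3},
    {"tx": 0,"ty": 0,"tz": 0,"ax": 0,"ay": 0,"az": 0,"claw": -0.3},
    {"tx": 0,"ty": 0,"tz": 0,"ax": 0,"ay": 0,"az": 0,"claw": -1},
    {"tx": 0,"ty": 0,"tz": 0,"ax": 0,"ay": 0,"az": 0,"claw": -1},
    {"tx": 0,"ty": 0,"tz": 0,"ax": 0,"ay": 0,"az": 0,"claw": -1},
    {"tx": 0,"ty": 0,"tz": 0,"ax": 0,"ay": 0,"az": 0,"claw": -1},
    {"tx": 0,"ty": 0,"tz": 0,"ax": 0,"ay": 0,"az": 0,"claw": -1},
  ],
  newtons=50,
)

```text
time_s: 8.6
tcp_pos: [0.5664, -0.0977, 0.1085]
eef_rot: [-180.0, 0.1, 176.0]
contact_force: [-0.4, 0.8, 5.9]
gripper_width: 0.0099
```

Call:
step_arm(
  increments=[
    {"tx": 0,"ty": 0,"tz": 8,"ax": 0,"ay": 0,"az": 0,"claw": -1},
    {"tx": 0,"ty": 0,"tz": 12,"ax": 0,"ay": 0,"az": 0,"claw": -1},
    {"tx": 0,"ty": 0,"tz": 15,"ax": 0,"ay": 0,"az": 0,"claw": -1},
    {"tx": 0,"ty": 0,"tz": 15,"ax": 0,"ay": 0,"az": 0,"claw": -1},
    {"tx": 0,"ty": 0,"tz": 15,"ax": 0,"ay": 0,"az": 0,"claw": -1},
    {"tx": 0,"ty": 0,"tz": 20,"ax": 0,"ay": 0,"az": 0,"claw": -1},
    {"tx": 0,"ty": 0,"tz": 25,"ax": 0,"ay": 0,"az": 0,"claw": -1},
    {"tx": 0,"ty": 0,"tz": 25,"ax": 0,"ay": 0,"az": 0,"claw": -1},
    {"tx": 0,"ty": 0,"tz": 25,"ax": 0,"ay": 0,"az": 0,"claw": -1},
    {"tx": 0,"ty": 0,"tz": 20,"ax": 0,"ay": 0,"az": 0,"claw": -1},
    {"tx": 0,"ty": 0,"tz": 0,"ax": 0,"ay": 0,"az": 0,"claw": -1},
  ],
)

```text
time_s: 9.7
tcp_pos: [0.567, -0.0978, 0.2913]
eef_rot: [180.0, 0.3, 176.0]
contact_force: [-0.2, -0.1, -2.3]
gripper_width: 0.0098
```

```bash
cat > ring.py <<'E'
from h import *
from scipy.optimize import least_squares
def sel(P): return P[(P[:,2]>.135)&(P[:,2]<.28)&(abs(P[:,0]-.655)<.04)&(abs(P[:,1]+.31)<.075)]
c=dict(np.load('pics/w1.png.npz'));S=dict(np.load('pics/s0.png.npz'));T=dict(np.load('pics/t0.png.npz'))
W=sel(wcloud(c,0,360,0,238));A=sel(cloud(S,265,325,228,295));B=sel(cloud(T,380,445,140,175))
def res(q,R,m):
    dx=R-q[:3];n=np.array([np.cos(q[3]),np.sin(q[3]),0]);a=dx@n;rho=np.linalg.norm(dx-np.outer(a,n),axis=1)
    if m: return np.hypot(a,rho-.055)-.012
    ex=np.stack([abs(a)-.012,abs(rho-.056)-.011],1)
    return np.linalg.norm(np.maximum(ex,0),axis=1)+np.minimum(ex.max(1),0)
for m in(1,0):
  for n,R in(('w',W),('s',A),('t',B),('all',np.r_[W[::4],A,B])):
    s=least_squares(lambda q:np.r_[res(q,R,m)],[.657,-.31,.2,0],loss='soft_l1',f_scale=.0015,x_scale=[.01,.01,.01,.1])
    print(m,n,len(R),s.x[:3].round(4),np.degrees(s.x[3]).round(2),'med|r|',np.median(abs(s.fun)).round(4))
E
python3 ring.py
```

```text
1 w 5426 [ 0.6576 -0.3101  0.1992] 0.35 med|r| 0.0014
1 s 1307 [ 0.6587 -0.3091  0.1981] 1.07 med|r| 0.0014
1 t 503 [ 0.6572 -0.3132  0.1994] 0.93 med|r| 0.0021
1 all 3167 [ 0.658  -0.3099  0.199 ] 0.96 med|r| 0.0016
0 w 5426 [ 0.6594 -0.3119  0.1991] 0.81 med|r| 0.0019
0 s 1307 [ 0.6574 -0.3085  0.1972] 0.78 med|r| 0.0017
0 t 503 [ 0.6586 -0.3139  0.1983] 0.75 med|r| 0.002
0 all 3167 [ 0.6582 -0.3099  0.1977] 0.27 med|r| 0.0021
```

```bash
python3 - <<'E'
from h import *
for nm,box in(('w1',(60,180,0,100)),('t0',(380,445,140,175))):
    c=dict(np.load(f'pics/{nm}.png.npz'));u0,u1,v0,v1=box
    hsv=cv2.cvtColor(c['image'],cv2.COLOR_BGR2HSV);m=cv2.inRange(hsv,(15,110,120),(38,255,255))
    k=np.zeros_like(m);k[v0:v1,u0:u1]=m[v0:v1,u0:u1]
    n,l,st,ce=cv2.connectedComponentsWithStats(k);L=[]
    for i in range(1,n):
        ys,xs=np.where(l==i);P=[]
        for x,y in zip(xs,ys): P+=list((wcloud if nm[0]=='w' else cloud)(c,x,x+1,y,y+1))
        if P:
            q=np.median(P,0)
            if abs(q[0]-.65)<.03 and q[2]>.12: L.append(q)
    L=np.array(L);A=np.c_[L[:,1:],np.ones(len(L))];kk=np.linalg.lstsq(A,L[:,0],rcond=None)[0]
    print(nm,len(L),L.mean(0).round(4),'yaw',np.degrees(-np.arctan(kk[0])).round(2),'tilt',np.degrees(np.arctan(kk[1])).round(2),'res',(L[:,0]-A@kk).std().round(4));print(L.round(4))
E
```

```text
w1 11 [ 0.6452 -0.2894  0.1941] yaw 0.73 tilt -0.06 res 0.0002
[[ 0.6461 -0.3486  0.1628]
 [ 0.6455 -0.3094  0.2585]
 [ 0.6458 -0.3306  0.1513]
 [ 0.645  -0.2877  0.2543]
 [ 0.6451 -0.3102  0.1454]
 [ 0.6453 -0.2884  0.1508]
 [ 0.6448 -0.2694  0.2421]
 [ 0.6451 -0.2706  0.1626]
 [ 0.6446 -0.2574  0.2237]
 [ 0.6447 -0.2572  0.1813]
 [ 0.645  -0.2535  0.2029]]
t0 12 [ 0.645  -0.3153  0.2076] yaw 0.76 tilt -0.18 res 0.0011
[[ 0.6436 -0.2909  0.2545]
 [ 0.6437 -0.3117  0.2595]
 [ 0.6467 -0.3342  0.2492]
 [ 0.6455 -0.2592  0.2223]
 [ 0.6446 -0.2734  0.2401]
 [ 0.6447 -0.3517  0.2394]
 [ 0.645  -0.2571  0.1863]
 [ 0.646  -0.3679  0.2001]
 [ 0.6457 -0.3628  0.1766]
 [ 0.6468 -0.3334  0.1482]
 [ 0.6456 -0.3495  0.1647]
 [ 0.6426 -0.2916  0.15  ]]
```

Call:
step_arm(
  increments=[
    {"tx": 0,"ty": -18,"tz": 0,"ax": 0,"ay": 0,"az": 7.9,"claw": -1},
    {"tx": 0,"ty": -18,"tz": 0,"ax": 0,"ay": 0,"az": 7.9,"claw": -1},
    {"tx": 0,"ty": -18,"tz": 0,"ax": 0,"ay": 0,"az": 7.9,"claw": -1},
    {"tx": 0,"ty": -18,"tz": 0,"ax": 0,"ay": 0,"az": 7.9,"claw": -1},
    {"tx": 0,"ty": -18,"tz": 0,"ax": 0,"ay": 0,"az": 7.9,"claw": -1},
    {"tx": 0,"ty": -18,"tz": 0,"ax": 0,"ay": 0,"az": 7.9,"claw": -1},
    {"tx": 0,"ty": -18,"tz": 0,"ax": 0,"ay": 0,"az": 7.9,"claw": -1},
    {"tx": 0,"ty": -18,"tz": 0,"ax": 0,"ay": 0,"az": 7.9,"claw": -1},
    {"tx": 0,"ty": -18,"tz": 0,"ax": 0,"ay": 0,"az": 7.9,"claw": -1},
    {"tx": 0,"ty": -18,"tz": 0,"ax": 0,"ay": 0,"az": 7.9,"claw": -1},
    {"tx": 0,"ty": -18,"tz": 0,"ax": 0,"ay": 0,"az": 7.9,"claw": -1},
    {"tx": 0,"ty": -16,"tz": 0,"ax": 0,"ay": 0,"az": 7.8,"claw": -1},
  ],
)

```text
time_s: 10.9
tcp_pos: [0.5652, -0.3123, 0.2863]
eef_rot: [179.9, 0.1, -89.0]
contact_force: [0.2, 0.0, -2.3]
gripper_width: 0.0096
```

Call:
step_arm(
  increments=[
    {"tx": 0,"ty": 0,"tz": -11,"ax": 0,"ay": 0,"az": 0,"claw": -1},
    {"tx": 0,"ty": 0,"tz": -11,"ax": 0,"ay": 0,"az": 0,"claw": -1},
    {"tx": 0,"ty": 0,"tz": -11,"ax": 0,"ay": 0,"az": 0,"claw": -1},
    {"tx": 0,"ty": 0,"tz": 0,"ax": 0,"ay": 0,"az": 0,"claw": -1},
    {"tx": 0,"ty": 0,"tz": 0,"ax": 0,"ay": 0,"az": 0,"claw": -1},
  ],
)

```text
time_s: 11.4
tcp_pos: [0.5658, -0.3112, 0.2541]
eef_rot: [179.9, 0.0, -89.3]
contact_force: [0.3, -0.8, -2.1]
gripper_width: 0.0095
```

```bash
python3 - <<'E'
from h import *
c=cap('wrist','w4.png');a=cap('scene','s4.png');t=cap('top','t4.png')
s=r.get_state();print({k:np.round(s[k],4) for k in('time_s','tcp_pos','eef_rot','joints','contact_force','gripper_width')})
A=cv2.resize(a['image'][120:320,200:400],(400,400));B=cv2.resize(t['image'][110:230,290:450],(533,400))
cv2.imwrite('pics/m4.png',cv2.resize(np.hstack([cv2.resize(c['image'],(640,400))]),(800,500)));cv2.imwrite('pics/n4.png',cv2.resize(np.hstack([A,B]),(800,343)))
E
```

```text
{'time_s': np.float64(11.55), 'tcp_pos': array([ 0.5662, -0.3115,  0.2551]), 'eef_rot': array([-1.79944e+02, -2.45000e-02, -8.93188e+01]), 'joints': array([-1.15496e+01,  1.75104e+01, -2.46600e+00,  1.29000e-02,
       -6.99636e+01,  1.22264e+01]), 'contact_force': array([-0.385 , -0.7881, -1.8652]), 'gripper_width': np.float64(0.0096)}
```

View pics/n4.png

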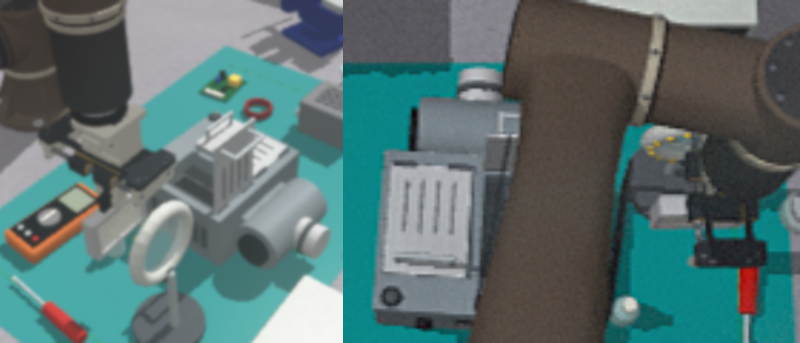

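View pics/m4.png

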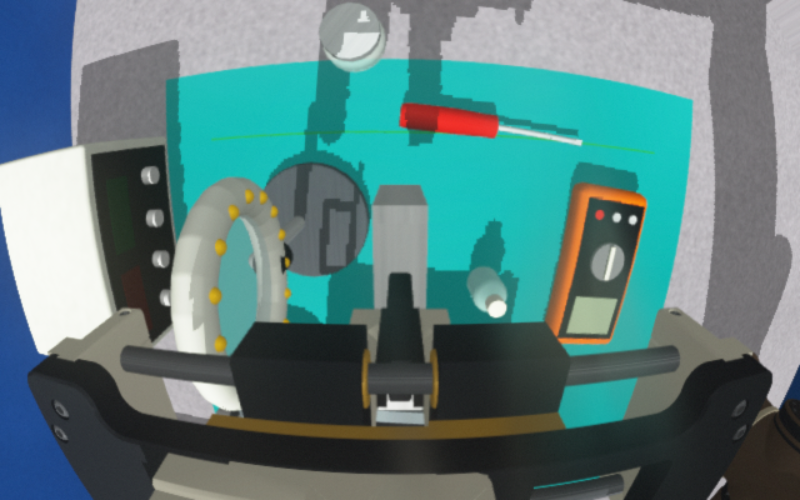

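Both views show the filter upright in the gripper in front of the lit ring. In the wrist view the filter's top and end are at (400,240) and the ring is at (230,300). The right flap stands open, the left one is shut, and nothing else has moved. Last I'll check the filter's pose numerically.

```bash
python3 - <<'E'
from h import *
c=dict(np.load('pics/w4.png.npz'));P=wcloud(c,280,350,140,262)
Q=P[(abs(P[:,0]-.567)<.03)&(P[:,2]>.14)&(P[:,2]<.25)&(P[:,1]<-.31)]
top=Q[Q[:,2]>.224];e=Q[Q[:,1]<np.percentile(Q[:,1],30)]
tz=top[(top[:,2]<.245)]
print(len(Q),'x',np.percentile(Q[:,0],[1,99]),'ymin',np.percentile(Q[:,1],1),'zmin',Q[:,2].min(),'top med',np.median(tz,0))
f=Q[Q[:,2]>.225];pc=cv2.minAreaRect((f[:,:2]*1000).astype(np.float32));print('top rect',pc)
g=Q[Q[:,2]<.225];print('end face',len(g),np.median(g,0),'dx/dz',[np.median(g[(g[:,2]>a)&(g[:,2]<a+.02),0]).round(4) for a in(.165,.185,.205)])
S=dict(np.load('pics/s4.png.npz'));P=cloud(S,230,320,200,290)
B=P[(abs(P[:,0]-.578)<.012)&(P[:,2]>.165)&(P[:,2]<.24)&(abs(P[:,1]+.31)<.062)]
A=np.c_[B[:,1:],np.ones(len(B))];k=np.linalg.lstsq(A,B[:,0],rcond=None)[0];r0=B[:,0]-A@k;g=abs(r0)<.004;k=np.linalg.lstsq(A[g],B[g,0],rcond=None)[0]
print('rear face',len(B),B.mean(0).round(4),'y',np.percentile(B[:,1],[1,99]),'z',np.percentile(B[:,2],[1,99]),'yaw',np.degrees(-np.arctan(k[0])),'tilt',np.degrees(np.arctan(k[1])),(B[g,0]-A[g]@k).std())
E
```

```text
4303 x [0.55297711 0.58451152] ymin -0.36668305717438743 zmin 0.16390347157232069 top med [ 0.5671385  -0.34564144  0.23100703]
top rect ((568.7977905273438, -342.1365966796875), (36.7625732421875, 48.97903060913086), 0.42615053057670593)
end face 533 [ 0.56689288 -0.36632362  0.20016764] dx/dz [np.float64(0.5676), np.float64(0.5669), np.float64(0.5669)]
rear face 653 [ 0.5771 -0.3251  0.1991] y [-0.36719961 -0.26053207] z [0.16616804 0.23845329] yaw -0.32707584112438004 tilt -0.6764481620187661 0.0020222792237942185
```

Call:
step_arm(
  increments=[
    {"tx": 1,"ty": 0,"tz": 4,"ax": 0,"ay": 0,"az": 0,"claw": -1},
    {"tx": 0,"ty": 0,"tz": 0,"ax": 0,"ay": 0,"az": 0,"claw": -1},
    {"tx": 0,"ty": 0,"tz": 0,"ax": 0,"ay": 0,"az": 0,"claw": -1},
    {"tx": 0,"ty": 0,"tz": 0,"ax": 0,"ay": 0,"az": 0,"claw": -1},
    {"tx": 0,"ty": 0,"tz": 0,"ax": 0,"ay": 0,"az": 0,"claw": -1},
  ],
)

```text
time_s: 12.05
tcp_pos: [0.5667, -0.3117, 0.2584]
eef_rot: [180.0, 0.0, -89.3]
contact_force: [0.5, -0.1, -2.9]
gripper_width: 0.0096
```

```bash
python3 - <<'E'
from h import *
c=cap('wrist','w5.png');S=cap('scene','s5.png')
P=wcloud(c,280,350,140,262);Q=P[(abs(P[:,0]-.567)<.03)&(P[:,2]>.14)&(P[:,2]<.26)&(P[:,1]<-.31)]
t=Q[(Q[:,2]>.226)&(Q[:,2]<.246)];print('top',np.median(t,0),'ymin',np.percentile(Q[:,1],1))
Q=cloud(S,295,360,180,250);Q=Q[(Q[:,2]>.15)&(Q[:,2]<.235)&(abs(Q[:,0]-.645)<.02)&(Q[:,1]<-.06)&(Q[:,1]>-.15)]
A=np.c_[Q[:,1:],np.ones(len(Q))];k=np.linalg.lstsq(A,Q[:,0],rcond=None)[0];print('flap',len(Q),90+np.degrees(np.arctan(k[1])))
s=r.get_state();print({k:np.round(s[k],4) for k in('time_s','tcp_pos','eef_rot','contact_force','gripper_width')})
r.close_job()
E
```

```text
top [ 0.56791191 -0.34727524  0.23529591] ymin -0.36718831473577906
flap 392 89.69158416176586
{'time_s': np.float64(12.15), 'tcp_pos': array([ 0.5667, -0.3117,  0.2584]), 'eef_rot': array([ 1.799906e+02,  1.800000e-03, -8.933370e+01]), 'contact_force': array([ 0.2266,  0.095 , -1.9396]), 'gripper_width': np.float64(0.0098)}
the job is handed in; nothing more can be done
```

The raised clogging indicator marked the right bay. I opened that bay's flap and left it standing, drew the filter out by its tab, and handed the job in at 12.2 s with the filter held at the viewing point.

Last checks:
- **Flap:** it measures about 89.7° open.
- **Filter position:** its centre is about (0.567, -0.312, 0.200) m, against a measured viewing point of (0.5675, -0.312, 0.200). That is within about 1–2 mm.
- **Squareness:** by tool pose the broad face is square to the lens to within about 0.1°. A noisier fit of its rear face, made before the last 4 mm move, gave about 1° in yaw and 0.7° of tilt.
- **Grip:** the tab was held at 9.8 mm opening with a steady force of about 2 N.
- **Other things:** in the last pictures I viewed, the left flap was shut and nothing else appeared moved.

Nothing failed. The first move call was refused for incomplete rows and resent. While opening the flap, the wrist force rose briefly to about 24 N, and I corrected the path.

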